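# Open the pop-up lid of the paint tub

### The arm

A 6-joint arm with a two-finger parallel gripper is mounted at the origin on the work surface. World frame = base frame: x ahead of the robot, y to its left, z up, the work surface at z = 0. Lengths are in m, angles in degrees, forces in N, time in s.
With the tool pointing down it reaches from about 0.4 to 0.825 m from the base axis. Payload 7 kg.
Tool frame: the origin (TCP) lies on the centre line of the jaws, within the pads' length; the fingertips stand 11 mm ahead of it and the grasp point (between the pads) lies 8 mm behind it; z points along the fingers, y is the direction in which the jaws open and shut (so a half turn about z gives the same grasp; the last joint's range is limited). The gripper opens to 88 mm and grips with 3 to 60 N. Pads are 19 mm wide; open, the fingers measure 130 mm over their backs; the gripper's body (78 mm by 193 mm) begins 47 mm behind the grasp point.
Start: joints at [86.866, 20.546, 0.682, 0, -70.136, -16.507], TCP at [0.227, 0.636, 0.238] pointing down, gripper open.
Joint ranges: [-176.03, 176.03], [-82.01, 121.73], [-58.28, 71.71], [-173.87, 95.51], [-174.79, -0.11], [-173.66, 173.66]. Speed limits (degrees/s): [136.94, 136.94, 172.46, 180, 180, 180].

### API

Orientations are given as [roll, pitch, yaw] about the fixed x, y, z axes, in that order (R = Rz(yaw) Ry(pitch) Rx(roll)).
In Python, from plant import ctrl, cams, order gives the robot as it stands.
- The arm moves only by the tool jog_arm, never from a script. Its argument "motion" is a list of rows, each an object with "offset": the shift along the tool's x, y, z in mm, a list of three; "roll": the turn about the tool's z in rad; "hand": the finger opening in mm, from 0 to 87.6. A call has 1 to 20 rows; each row is the pose to reach, as a shift and turn from the pose commanded when the call began, along the tool's axes at that moment; what a row does not reach only later rows make up. A row lasts 1/12 s, in which the tool goes at most 41.7 mm and 7.16 degrees, less where a joint would pass 70% of its speed; a pose out of reach is approached as far as the arm can. A call with a gripper value outside its range is refused whole. The fingers move at their own pace and stop on an object; the grip force is fixed at half the most. Time passes only in rows, so rows that repeat a pose let the fingers close. It gives the time, the measured TCP pose, the force and the opening at its end, in the units of the state.
- ctrl.get_obs(): the state, without advancing time (a new reading comes with each control period).
- cams.snapshot(name): name is "scene" or "top"; returns a dict with "img" (420x560x3 uint8, red, green, blue), "K" (3x3 intrinsics, pixels), "cam_to_world" (4x4, takes a point from camera to world coordinates). Camera axes: x right, y down, z forward; pixel columns grow to the right and rows downward; lengths in m; the calibration is good to about 2 mm. A picture is of the moment at which its call begins. There is no depth.
- order.close_job(): hands the job in, once; it reports no verdict.
The state is a dict: "clock": time; "joint_pos": joint angles; "qvel": joint speeds; "tau": joint torques, N m; "tool_pos": TCP position; "orientation": TCP orientation; "force": force on the tool from outside, world axes, zero at the start; "moment": the same for the moment, N m; "opening": finger opening in m.
Only numpy, scipy, OpenCV 4.12 (cv2) and the standard library are available. Lean on these libraries where they do the work, as an engineer would, in place of code of your own. Each camera call takes 0.05 s, during which the arm holds its last target. There are 200 camera calls.

### The job

The lid of the round paint tub is held by a spring catch sunk in a notch somewhere along the broad screw ring around it. Run a fingertip lightly along the top of the ring until you find the notch, press the catch down inside it until the lid springs open, and then draw clear. Lift nothing: the tub stays standing where it is, as do the giraffe, the palette, the jar and the brush pot.

Things in the scene. Friction and masses are not known exactly. Their poses are not given: they have to be found in the camera images.
- ring_top (a point): On the tub's upright axis, level with the top of its screw ring, 174 mm above the table. The ring is a flat level grey band 36 mm wide, 84 to 120 mm from the axis, round the grey lid (radius 79 mm, its top 3 mm lower). The middle of the notch in it is anywhere within 90 degrees either side of the ring's point on the robot's side (world -x of the axis); no entry reports where.
- catch (a joint): Grey rocking paddle in the notch, in rad: 0 at rest, 0.235 fully pressed; frees the lid at about 0.16. 42 mm wide along the ring, 90 to 115 mm from the axis. At rest it slopes up outwards, outer end 9 mm and inner end 16 mm below the ring's top; fully pressed it is level, 20 mm below. Press straight down: 2 N to start, 5 to 8 N fully down; springs back when let go.
- lid (a joint): The lid's sprung hinge, in rad: 0 shut and latched, 0.7 fully open. The hinge lies opposite the notch. Once the catch is pressed far enough a weak spring (about 1 N at the lid's front edge) raises the edge beside the notch and swings the lid open by itself, away from the notch; it stays open.
- tub: Round purple pail, base 184 mm across, about 4 kg, loose; origin at the centre of its underside. Its yaw does not tell where the notch is: the ring is screwed on at any angle (and is very stiff to turn). The notch is a gap through the ring band, 30 degrees of it (about 55 mm along it), open above and outwards, with upright sides; a wall 84 to 87 mm from the axis closes it towards the lid.
- giraffe: bystander: giraffe figurine of cream clay with dark spots, 140 mm high, 120 mm long, loose; origin on the table under its middle
- palette: bystander: shallow yellow paint palette, 170 x 90 x 14 mm, loose; origin at the centre of its underside
- jar: bystander: small capped paint jar, 54 mm across, 62 mm high, loose; origin at the centre of its underside
- brush_pot: bystander: white pot with three brushes in it, 72 mm across, 165 mm high with the brushes, loose; origin at the centre of its underside

How it is judged (in metres and radians):
On the way, in this order (a step that is already met when the one before it is completed fails the run):
1. a fingertip feels along the ring with the catch still at rest (contact force between the fingers and tub above 0.2 N and value of joint each of catch, lid below 0.03 rad), for 0.3 s.
2. the catch is pressed down with the fingers (value of joint catch above 0.13 rad and contact force between the fingers and tub above 0.5 N), for 0.05 s.
At the end, for the whole second after the job is handed in: the lid stands open on its spring (more than 0.5 rad), the catch has sprung back (under 0.05 rad), and the tub stands upright, at rest, within 20 mm of where it was (value of joint lid above 0.5 rad and value of joint catch below 0.05 rad and angle between tub's own z axis and vertical below 0.05 rad and distance of tub from where it was at the start of the episode below 0.02 m and linear speed of tub below 0.02 m/s); the robot touches nothing.
It fails at once if the tub is shoved, tipped or lifted (20 mm) (distance of tub from where it was at the start of the episode above 0.02 m or angle between tub's own z axis and vertical above 0.12 rad).
It fails at once if the tub, its ring or its catch is pressed hard (over 60 N) (contact force between the fingers and tub above 60 N).
It fails at once if a bystander is moved or lifted (10 mm) or knocked over (distance of any of giraffe, palette, jar, brush_pot from where it was at the start of the episode above 0.01 m or angle between any of giraffe, jar, brush_pot's own z axis and vertical above 0.3 rad).
It also fails if it takes over 64 s, if anything falls off the work surface, if the arm or the gripper's body presses on something with over 40 N, if the wrist force passes 120 N, or if a joint passes its speed limit or range.

## Working session

There is one attempt and no reset: what is moved stays moved. The work goes in short steps, Python scripts to look and compute and a tool call to move; the robot and the scene stay as the last step left them, time stands still between calls to the robot, and variables do not carry over. Pictures are saved under pics/ and viewed, about 8 in all and at most 12, crops included, and the job is handed in when it is done.

Besides the shell and the picture viewer there is one more tool, called after "Request:" as name([rows], argument=value, ...), one row to a line, values as JSON. jog_arm: Moves the arm, as the interface text tells. Its arguments: {"type":"object","properties":{"motion":{"type":"array"}},"required":["motion"]}

```bash
mkdir -p pics; ls; python3 - <<'E'
from plant import ctrl,cams
import cv2,numpy as np
for n in("scene","top"):
    s=cams.snapshot(n);cv2.imwrite(f"pics/{n}1.png",s["img"][:,:,::-1]);np.savez(f"{n}.npz",K=s["K"],T=s["cam_to_world"]);print(n,s["K"].round(1).tolist(),s["cam_to_world"].round(4).tolist())
print(ctrl.get_obs())
E
```

```text
pics
scene [[478.4, 0.0, 286.2], [0.0, 478.4, 211.2], [0.0, 0.0, 1.0]] [[-0.5317, 0.6985, -0.479, 1.0973], [0.8468, 0.4283, -0.3153, 0.3795], [-0.0151, -0.5732, -0.8193, 1.1248], [0.0, 0.0, 0.0, 1.0]]
top [[430.4, 0.0, 273.0], [0.0, 430.4, 208.3], [0.0, 0.0, 1.0]] [[0.0103, -0.9952, 0.0976, 0.4416], [-0.9999, -0.0094, 0.0091, -0.0131], [-0.0081, -0.0977, -0.9952, 1.2274], [0.0, 0.0, 0.0, 1.0]]
{'clock': 0.1, 'joint_pos': array([ 8.68658410e+01,  2.05892298e+01,  6.38326495e-01, -1.70295782e-02,
       -7.01361645e+01, -1.65072572e+01]), 'qvel': array([ 0.01509819, -0.1143248 ,  0.16302734,  0.05460983,  0.03961404,
       -0.10476848]), 'tau': array([-1.64471745e-03, -5.84161484e+01,  2.93753994e+01,  7.01564893e+00,
        1.01642171e-02, -4.62077446e-05]), 'tool_pos': array([0.2267718 , 0.6353138 , 0.23669187]), 'orientation': array([ 1.79911972e+02, -9.39162632e-03, -1.96472076e+01]), 'force': array([-0.19863072, -0.15311041, -0.15204745]), 'moment': array([-0.03462917,  0.03497063, -0.00302121]), 'opening': 0.08745841383219435}
```

View pics/scene1.png

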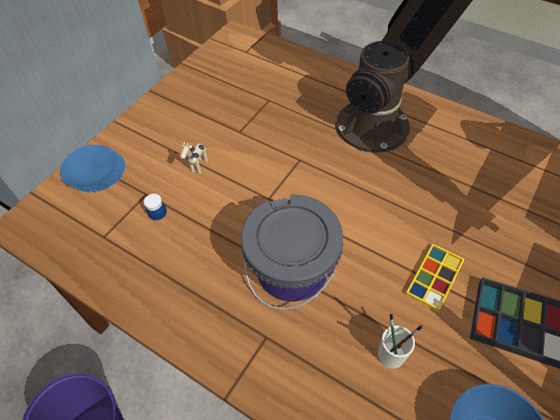

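View pics/top1.png

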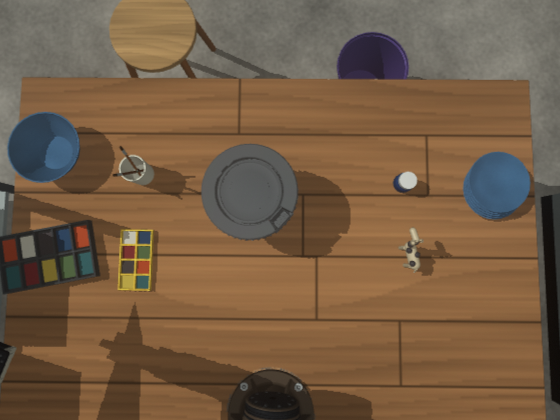

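The scene view shows the ring round about (292,238) with a notch-like mark near (282,203). The top view shows the ring centred near (249,192) with the mark near (281,218). I'll enlarge the top view and convert to world coordinates.

```bash
cat > h.py <<'E'
import numpy as np
def ray(n,u,v,z):
    d=np.load(f"{n}.npz");T=d["T"];r=T[:3,:3]@np.linalg.solve(d["K"],[u,v,1]);o=T[:3,3]
    return o+r*(z-o[2])/r[2]
def pix(n,p):
    d=np.load(f"{n}.npz");T=d["T"];c=d["K"]@(T[:3,:3].T@(np.array(p)-T[:3,3]));return c[:2]/c[2]
E
python3 - <<'E'
from h import *
import cv2
c=ray("top",249.3,192,.174);print("c",c, ray("scene",292.5,238,.174))
for e in[(202,192),(297,192),(249,145),(249,240)]: print(e,np.hypot(*(ray("top",*e,.174)-c)[:2]))
for n,q in(("top",(281,218)),("scene",(282,203))):
    p=ray(n,*q,.16);print(n,p,np.hypot(*(p-c)[:2]),np.degrees(np.arctan2(*(p-c)[1::-1])))
a=cv2.imread("pics/top1.png")[135:250,190:310];b=cv2.imread("pics/scene1.png")[185:300,235:355]
cv2.imwrite("pics/z.png",cv2.resize(np.hstack([a,b]),None,fx=3.3,fy=3.3,interpolation=cv2.INTER_CUBIC))
E
```

```text
c [0.58468912 0.05558885 0.174     ] [0.59841931 0.06665978 0.174     ]
(202, 192) 0.11698220657871986
(297, 192) 0.11775822593570535
(249, 145) 0.11835450010368269
(249, 240) 0.11826229609883904
top [ 0.52212539 -0.02337112  0.16      ] 0.10074173414103328 -128.39145813422
scene [ 0.51762294 -0.01404397  0.16      ] 0.09667782964536038 -133.92435182698495
```

View pics/z.png

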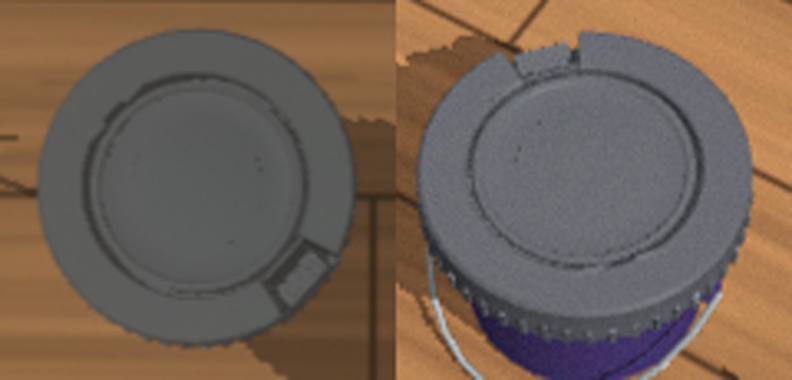

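The crop shows the notch clearly: top-view crop corners are about (302,238), (340,262), (263,285) and (283,318), and the scene crop has its sides at (512,65) and (579,45). Next I'll check the fit in both views.

```bash
python3 - <<'E'
from h import *
from scipy.optimize import least_squares
T=lambda x,y:(x/3.3+190,y/3.3+135); S=lambda x,y:((x-396)/3.3+235,y/3.3+185)
t=[T(38,187),T(354,187),T(196,29),T(88,76),T(308,76)]
s=[S(418,175),S(752,175),S(640,42),S(585,319),S(470,85),S(700,85)][:4]
def rim(n,P,c):return [np.hypot(*(ray(n,*p,.174)[:2]-c))-.12 for p in P]
for nm,f in(("top",lambda c:rim("top",t,c)),("scene",lambda c:rim("scene",s,c)),("both",lambda c:rim("top",t,c)+rim("scene",s,c))):
    r=least_squares(f,[.585,.055]);print(nm,r.x,(r.fun*1e3).round(1));c=r.x
c0=c
for n,P in(("top",[T(302,238),T(340,262),T(263,285),T(283,318)]),("scene",[S(503,52),S(579,33)])):
  for p in P:
    q=ray(n,*p,.174)[:2]-c0;print(n,np.hypot(*q),np.degrees(np.arctan2(q[1],q[0])))
E
```

```text
top [0.58468575 0.05516152] [-1.4 -2.   1.4 -1.4 -0.5]
scene [0.5938688 0.0626572] [-2.  -1.5 -1.5 -1.3]
both [0.58925659 0.05765392] [-3.8  0.5 -3.1 -6.4 -2.  -3.3  0.9 -7.   5.3]
top 0.09177176831741499 -116.77893612204748
top 0.12514075177644857 -118.1428414159495
top 0.09339081075786451 -145.23988037656247
top 0.1220237350543416 -145.93773491313706
scene 0.11216495424749232 -116.59209686438153
scene 0.11296260735280708 -147.17673220063426
```

The two views disagree by about 11 mm at z=0.174. I'll fit the height freely and test the cameras against each other on the palette and the jar cap.

```bash
python3 - <<'E'
from h import *
from scipy.optimize import least_squares
T=lambda x,y:(x/3.3+190,y/3.3+135); S=lambda x,y:((x-396)/3.3+235,y/3.3+185)
t=[T(38,187),T(354,187),T(196,29),T(88,76),T(308,76)]
s=[S(418,175),S(752,175),S(640,42),S(585,319)]
r=least_squares(lambda v:[np.hypot(*(ray(n,*p,v[2])[:2]-v[:2]))-.12 for n,P in(("top",t),("scene",s)) for p in P],[.585,.055,.17]);print(r.x,(r.fun*1e3).round(1))
for nm,a,b,z in(("jar cap",(408,181),(153,201),.062),("palette near",(121,230),(463,253),.012),("pal2",(153,231),(430,245),.012),("pal3",(151,291),(408,292),.012),("pal4",(118,290),(440,307),.012)):
  print(nm,ray("top",*a,z)[:2].round(3),ray("scene",*b,z)[:2].round(3))
E
```

```text
[0.587489   0.05703383 0.16099968] [-0.9  0.5  1.9 -1.4  0.9 -1.8  1.5  0.3  0.6]
jar cap [ 0.634 -0.37 ] [ 0.64  -0.362]
palette near [0.495 0.428] [0.316 0.424]
pal2 [0.493 0.337] [0.338 0.34 ]
pal3 [0.325 0.336] [0.497 0.346]
pal4 [0.327 0.429] [0.493 0.43 ]
```

Touch will settle the height, so I'll set out with centre ≈ (0.587, 0.056) and notch direction ≈ -132°. The fingers will be closed with the jaw axis radial, which leaves 19 mm along the ring. I'll start 50 mm to one side of the notch.

Request:
jog_arm([
  {"offset":[12,14,0],"roll":0.01,"hand":0},
  {"offset":[35,40,0],"roll":0.03,"hand":0},
  {"offset":[60,69,0],"roll":0.05,"hand":0},
  {"offset":[85,97,0],"roll":0.075,"hand":0},
  {"offset":[110,126,0],"roll":0.1,"hand":0},
  {"offset":[135,154,0],"roll":0.12,"hand":0},
  {"offset":[160,183,0],"roll":0.14,"hand":0},
  {"offset":[185,212,0],"roll":0.16,"hand":0},
  {"offset":[210,240,0],"roll":0.185,"hand":0},
  {"offset":[235,269,0],"roll":0.21,"hand":0},
  {"offset":[260,297,0],"roll":0.23,"hand":0},
  {"offset":[285,326,0],"roll":0.25,"hand":0},
  {"offset":[310,355,0],"roll":0.27,"hand":0},
  {"offset":[335,383,0],"roll":0.295,"hand":0},
  {"offset":[360,412,0],"roll":0.32,"hand":0},
  {"offset":[385,440,0],"roll":0.34,"hand":0},
  {"offset":[410,469,0],"roll":0.36,"hand":0},
  {"offset":[432,494,0],"roll":0.38,"hand":0},
  {"offset":[445,509,0],"roll":0.39,"hand":0},
  {"offset":[445,509,0],"roll":0.39,"hand":0},
])

```text
clock: 1.77
tool_pos: [0.4754, 0.0038, 0.2371]
orientation: [179.9, 0.0, -42.2]
force: [-0.5, -0.7, 0.6]
opening: 0.0003
```

Request:
jog_arm([
  {"offset":[0,0,10],"roll":0,"hand":0},
  {"offset":[0,0,20],"roll":0,"hand":0},
  {"offset":[0,0,30],"roll":0,"hand":0},
  {"offset":[0,0,36],"roll":0,"hand":0},
  {"offset":[0,0,36],"roll":0,"hand":0},
  {"offset":[0,0,36],"roll":0,"hand":0},
])

```text
clock: 2.27
tool_pos: [0.4746, 0.0072, 0.201]
orientation: [179.9, 0.0, -41.9]
force: [0.4, -0.3, 0.3]
opening: 0.0004
```

```bash
python3 - <<'E'
from plant import ctrl,cams
import cv2,numpy as np
from h import *
o=ctrl.get_obs();print(o["tool_pos"],o["force"])
t=o["tool_pos"]-[0,0,.011];print("tip px",pix("scene",t),pix("top",t))
a=cams.snapshot("scene")["img"][150:300,220:370,::-1];b=cams.snapshot("top")["img"][120:270,180:330,::-1]
cv2.imwrite("pics/z2.png",cv2.resize(np.hstack([b,a]),None,fx=2.66,fy=2.66,interpolation=cv2.INTER_CUBIC))
E
```

```text
[0.47457927 0.00721164 0.20104453] [ 0.39078216 -0.26765623  0.3210017 ]
tip px [298.33309837 187.46386333] [268.25227339 236.64376008]
```

View pics/z2.png

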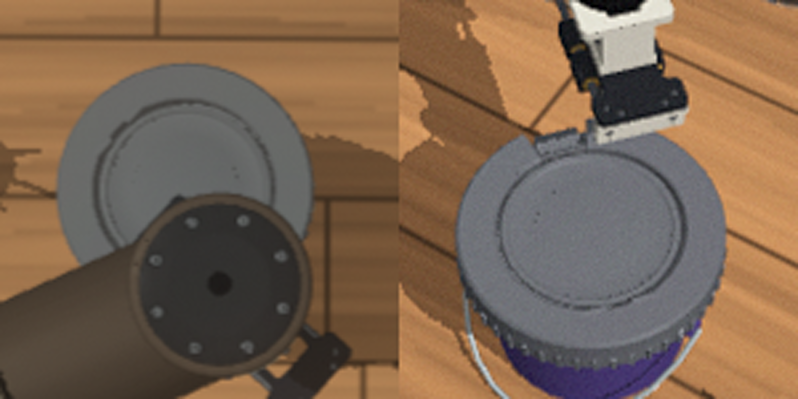

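The scene crop shows the gripper body's near edge from (597,143) to (688,120), hiding the fingertips. The notch lies to its left at about (560,145), which is the direction I mean to slide. Next I'll descend gently.

Request:
jog_arm([
  {"offset":[0,0,4],"roll":0,"hand":0},
  {"offset":[0,0,8],"roll":0,"hand":0},
  {"offset":[0,0,11],"roll":0,"hand":0},
  {"offset":[0,0,13],"roll":0,"hand":0},
  {"offset":[0,0,14.5],"roll":0,"hand":0},
  {"offset":[0,0,15.5],"roll":0,"hand":0},
  {"offset":[0,0,16.5],"roll":0,"hand":0},
  {"offset":[0,0,16.5],"roll":0,"hand":0},
])

```text
clock: 3.03
tool_pos: [0.475, 0.0067, 0.1852]
orientation: [180.0, -0.0, -42.0]
force: [-0.7, 0.3, 1.4]
opening: 0.0002
```

Request:
jog_arm([
  {"offset":[0,0,0.5],"roll":0,"hand":0},
  {"offset":[0,0,0.5],"roll":0,"hand":0},
  {"offset":[0,0,0.5],"roll":0,"hand":0},
])

```text
clock: 3.28
tool_pos: [0.475, 0.0067, 0.1851]
orientation: [-180.0, -0.0, -42.0]
force: [-3.3, 0.2, 5.1]
opening: 0.0006
```

Contact at tip z=0.174, as stated. Now sliding lightly toward the notch (+tool x).

Request:
jog_arm([
  {"offset":[2,0,-0.2],"roll":0,"hand":0},
  {"offset":[4,0,-0.2],"roll":0,"hand":0},
  {"offset":[6,0,-0.2],"roll":0,"hand":0},
  {"offset":[8,0,-0.2],"roll":0,"hand":0},
  {"offset":[10,0,-0.2],"roll":0,"hand":0},
  {"offset":[12,0,-0.2],"roll":0,"hand":0},
])

```text
clock: 3.78
tool_pos: [0.4839, -0.001, 0.1852]
orientation: [-180.0, 0.0, -42.0]
force: [-5.2, 4.6, 8.5]
opening: 0.0002
```

Request:
jog_arm([
  {"offset":[0,0,-0.6],"roll":0,"hand":0},
  {"offset":[2,0,-0.6],"roll":0,"hand":0},
  {"offset":[4,0,-0.6],"roll":0,"hand":0},
  {"offset":[6,0,-0.6],"roll":0,"hand":0},
  {"offset":[8,0,-0.6],"roll":0,"hand":0},
])

```text
clock: 4.2
tool_pos: [0.49, -0.0068, 0.1853]
orientation: [180.0, 0.0, -42.0]
force: [-2.1, 1.6, 2.8]
opening: 0.0006
```

Request:
jog_arm([
  {"offset":[2,0,0],"roll":0,"hand":0},
  {"offset":[4,0,0],"roll":0,"hand":0},
  {"offset":[6,0,0],"roll":0,"hand":0},
  {"offset":[8,0,0],"roll":0,"hand":0},
])

```text
clock: 4.53
tool_pos: [0.4959, -0.0122, 0.1853]
orientation: [180.0, 0.0, -42.0]
force: [-0.1, 1.4, 1.6]
opening: 0.0002
```

Request:
jog_arm([
  {"offset":[2,0,0],"roll":0,"hand":0},
  {"offset":[4,0,0],"roll":0,"hand":0},
  {"offset":[4,0,0],"roll":0,"hand":0},
])

```text
clock: 4.78
tool_pos: [0.499, -0.0149, 0.1852]
orientation: [180.0, -0.0, -42.0]
force: [0.9, -0.1, -0.8]
opening: 0.0005
```

Request:
jog_arm([
  {"offset":[2,0,0],"roll":0,"hand":0},
  {"offset":[4,0,0],"roll":0,"hand":0},
  {"offset":[4,0,0],"roll":0,"hand":0},
])

```text
clock: 5.03
tool_pos: [0.5019, -0.0175, 0.1853]
orientation: [180.0, -0.0, -42.0]
force: [0.3, -0.1, -1.1]
opening: 0.0007
```

Contact was lost at about (0.4975,-0.0135), which puts the notch middle near (0.511,-0.0255), in agreement with the pictures. I'll move there and go down slowly.

Request:
jog_arm([
  {"offset":[4,0,0],"roll":0,"hand":0},
  {"offset":[8,0,0],"roll":0,"hand":0},
  {"offset":[12,0,0],"roll":0,"hand":0},
  {"offset":[12,0,2],"roll":0,"hand":0},
  {"offset":[12,0,4],"roll":0,"hand":0},
  {"offset":[12,0,6],"roll":0,"hand":0},
  {"offset":[12,0,6],"roll":0,"hand":0},
])

```text
clock: 5.62
tool_pos: [0.5102, -0.0254, 0.1787]
orientation: [180.0, 0.0, -42.0]
force: [-0.3, -0.0, 0.7]
opening: 0.0001
```

Request:
jog_arm([
  {"offset":[0,0,1],"roll":0,"hand":0},
  {"offset":[0,0,2],"roll":0,"hand":0},
  {"offset":[0,0,3],"roll":0,"hand":0},
  {"offset":[0,0,4],"roll":0,"hand":0},
  {"offset":[0,0,5],"roll":0,"hand":0},
  {"offset":[0,0,5],"roll":0,"hand":0},
])

```text
clock: 6.12
tool_pos: [0.5103, -0.0257, 0.1744]
orientation: [179.9, 0.0, -42.0]
force: [-1.7, -2.2, 3.7]
opening: 0.0003
```

Request:
jog_arm([
  {"offset":[0,0,1],"roll":0,"hand":0},
  {"offset":[0,0,2],"roll":0,"hand":0},
  {"offset":[0,0,3],"roll":0,"hand":0},
  {"offset":[0,0,4],"roll":0,"hand":0},
  {"offset":[0,0,5],"roll":0,"hand":0},
  {"offset":[0,0,5],"roll":0,"hand":0},
])

```text
clock: 6.62
tool_pos: [0.5102, -0.0258, 0.1693]
orientation: [180.0, 0.0, -42.0]
force: [-2.5, -1.4, 4.6]
opening: 0.0007
```

Request:
jog_arm([
  {"offset":[0,0,1],"roll":0,"hand":0},
  {"offset":[0,0,2],"roll":0,"hand":0},
  {"offset":[0,0,3],"roll":0,"hand":0},
  {"offset":[0,0,3],"roll":0,"hand":0},
  {"offset":[0,0,3],"roll":0,"hand":0},
  {"offset":[0,0,3],"roll":0,"hand":0},
])

```text
clock: 7.12
tool_pos: [0.5105, -0.0257, 0.1667]
orientation: [180.0, -0.0, -42.0]
force: [-3.8, -3.3, 7.2]
opening: 0.0006
```

```bash
python3 - <<'E'
from plant import ctrl,cams
import cv2
o=ctrl.get_obs();print(o["tool_pos"],o["force"])
a=cams.snapshot("scene")["img"][150:300,220:370,::-1]
cv2.imwrite("pics/z3.png",cv2.resize(a,None,fx=3,fy=3))
E
```

```text
[ 0.5104711  -0.02566827  0.16668316] [-3.76731588 -3.29616211  7.16521167]
```

View pics/z3.png

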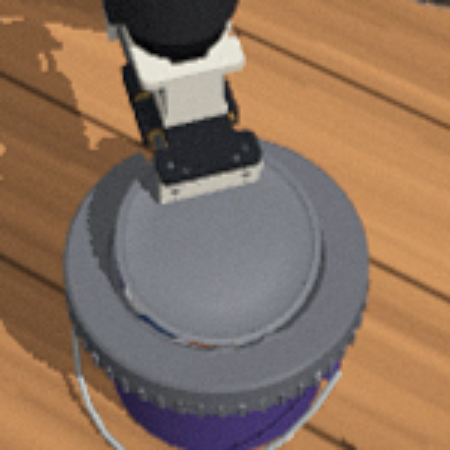

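The lid has sprung up and rests under the gripper body, around (210,190). I'll draw clear, straight up first and then outward.

Request:
jog_arm([
  {"offset":[0,0,-5],"roll":0,"hand":0},
  {"offset":[0,0,-12],"roll":0,"hand":0},
  {"offset":[0,0,-20],"roll":0,"hand":0},
  {"offset":[0,0,-30],"roll":0,"hand":0},
  {"offset":[0,5,-40],"roll":0,"hand":0},
  {"offset":[0,10,-55],"roll":0,"hand":0},
  {"offset":[0,15,-70],"roll":0,"hand":0},
  {"offset":[0,20,-90],"roll":0,"hand":0},
  {"offset":[0,25,-110],"roll":0,"hand":0},
  {"offset":[0,30,-130],"roll":0,"hand":0},
  {"offset":[0,35,-150],"roll":0,"hand":0},
  {"offset":[0,40,-170],"roll":0,"hand":0},
  {"offset":[0,40,-170],"roll":0,"hand":0},
  {"offset":[0,40,-170],"roll":0,"hand":0},
  {"offset":[0,40,-170],"roll":0,"hand":0},
  {"offset":[0,40,-170],"roll":0,"hand":0},
  {"offset":[0,40,-170],"roll":0,"hand":0},
])

```text
clock: 8.58
tool_pos: [0.4834, -0.0551, 0.3356]
orientation: [179.9, 0.1, -42.0]
force: [0.3, 0.3, 0.4]
opening: 0.0006
```

```bash
python3 - <<'E'
from plant import ctrl,cams
import cv2
o=ctrl.get_obs();print(o["tool_pos"],o["force"],o["clock"])
cv2.imwrite("pics/z4.png",cams.snapshot("scene")["img"][:,:,::-1])
E
```

```text
[ 0.48344515 -0.05508441  0.33559491] [0.29115885 0.33222674 0.40292786] 8.5833
```

View pics/z4.png

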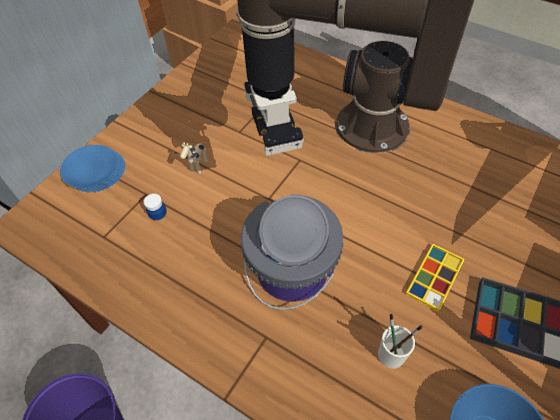

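The lid is up, its raised edge at about (293,197), and the tub and bystanders have not shifted. I'll check the opening angle numerically.

```bash
python3 - <<'E'
from h import *
import cv2
from plant import cams
cv2.imwrite("pics/z5.png",cv2.resize(cams.snapshot("scene")["img"][180:310,225:360,::-1],None,fx=4,fy=4,interpolation=cv2.INTER_CUBIC))
c=np.array([.589,.058]);a=np.radians(-132);d=np.array([np.cos(a),np.sin(a)]);e=np.array([-d[1],d[0]])
for th in(0.3,.5,.6,.7):
    P=[]
    for f in np.linspace(0,2*np.pi,73):
        s=79e-3+.079*np.cos(f);q=c-.079*d+d*s*np.cos(th)+e*.079*np.sin(f);P.append(pix("scene",[*q,.171+s*np.sin(th)]))
    P=(np.array(P)-[225,180])*4;print(th,P.min(0).round(),P.max(0).round())
E
```

```text
0.3 [130.  71.] [403. 334.]
0.5 [132.  58.] [407. 334.]
0.6 [133.  55.] [409. 334.]
0.7 [135.  54.] [411. 334.]
```

View pics/z5.png

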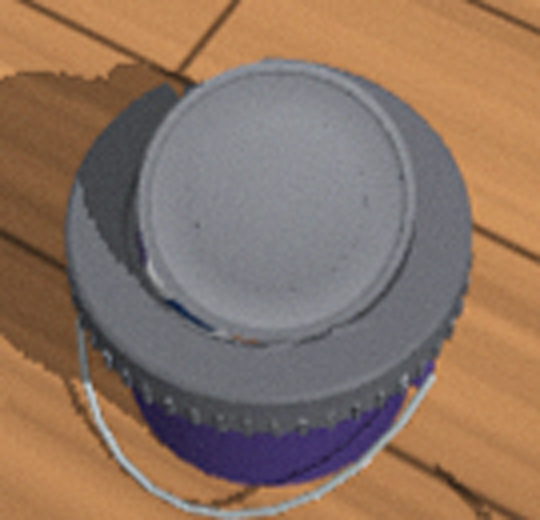

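The scene view is not sensitive to the lid angle. I'll move the arm aside and check from above.

Request:
jog_arm([
  {"offset":[10,15,0],"roll":0,"hand":0},
  {"offset":[30,35,0],"roll":0,"hand":0},
  {"offset":[50,50,0],"roll":0,"hand":0},
  {"offset":[75,65,0],"roll":0,"hand":0},
  {"offset":[100,80,0],"roll":0,"hand":0},
  {"offset":[125,95,0],"roll":0,"hand":0},
  {"offset":[140,105,0],"roll":0,"hand":0},
  {"offset":[150,110,0],"roll":0,"hand":0},
  {"offset":[150,110,0],"roll":0,"hand":0},
  {"offset":[150,110,0],"roll":0,"hand":0},
  {"offset":[150,110,0],"roll":0,"hand":0},
])

```text
clock: 9.6
tool_pos: [0.5216, -0.2365, 0.3363]
orientation: [-180.0, 0.0, -42.0]
force: [-0.0, 0.6, 0.9]
opening: 0.0006
```

```bash
python3 - <<'E'
from h import *
import cv2
from plant import cams,ctrl
o=ctrl.get_obs();print(o["tool_pos"],o["force"],o["clock"])
im=cv2.resize(cams.snapshot("top")["img"][125:260,180:320,::-1],None,fx=4,fy=4,interpolation=cv2.INTER_CUBIC)
c=np.array([.586,.056]);a=np.radians(-132);d=np.array([np.cos(a),np.sin(a)]);e=np.array([-d[1],d[0]])
for th,col in((.3,(0,0,255)),(.5,(0,255,255)),(.7,(0,255,0))):
    P=[]
    for f in np.linspace(-1,1,30):
        s=79e-3+.079*np.cos(f);q=c-.079*d+d*s*np.cos(th)+e*.079*np.sin(f);P.append(pix("top",[*q,.171+s*np.sin(th)]))
    cv2.polylines(im,[((np.array(P)-[180,125])*4).astype(np.int32)],False,col,1)
cv2.imwrite("pics/z6.png",im)
E
```

```text
[ 0.52161352 -0.23647284  0.33626832] [-0.03232145  0.59152281  0.88701294] 9.6
```

View pics/z6.png

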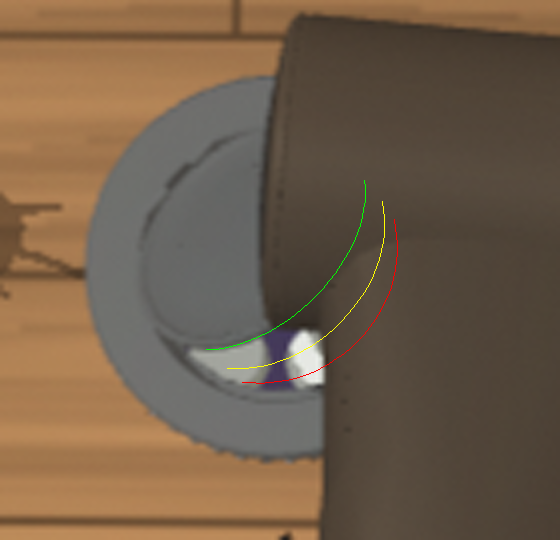

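The top view shows the lid edge on the green 0.7 rad curve, near (205,345). The ring's left and bottom edges (86 and 460) are where they were at the start. Handing in.

```bash
python3 -c "
from plant import order;print(order.close_job())"
```

```text
the job is handed in; nothing more can be done
None
```

The lid is open, the arm is clear of everything, and I handed the job in at about 9.6 s on the robot's clock; no verdict came back.

**What I did**
- I located the notch at about -132° in the pictures. I then touched the ring with the closed fingers, made contact at z = 0.174 m, and slid along it for about 1.5 s at roughly 1–9 N until contact was lost at the notch edge.
- I pressed the catch to about 18–19 mm below the ring's top. The vertical force was about 7 N. The lid sprang up, and I drew clear upwards and outwards.

**What the last checks showed**
- **Lid:** in the last top view its edge matches the projected 0.7 rad curve, though the arm hid part of it.
- **Tub:** the ring's visible edges are where they were at the start, to within about a pixel.
- **Bystanders:** none had visibly moved in the last full picture, judged by eye.
- **Robot:** the force reading is back to noise, under 1 N.

**Disagreements or not checked**
- The two cameras disagreed by about 11 mm on the tub's axis, and a free fit gave a ring height of 0.161 m. Touch confirmed the stated 0.174 m.
- While the catch was held down, the rising lid rested against the gripper body. It swung open as I withdrew.
- I did not see the catch spring back; the lid and arm hid it in the last views.

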